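# Present a swab tube to the code reader

## Robot

A 6-joint arm with a two-finger parallel gripper is mounted at the origin on a cart in front of the work surface, level with it; the furniture and walls round the work are solid. World frame = base frame: x ahead of the robot, y to its left, z up, the work surface at z = 0. Lengths are in mm, angles in rad, forces in N, time in s.
With the tool pointing down it reaches from about 350 to 775 mm from the base axis. Payload 7.3 kg.
Tool frame: the origin (TCP) lies at the very end of the fingers, on their centre line; the grasp point (between the pads) lies 19 mm behind it; x points along the fingers, z is the direction in which the jaws open and shut, and the axes are right-handed (so a half turn about x gives the same grasp; the last joint's range is limited). The gripper opens to 92 mm and grips with 3 to 60 N. Pads are 19 mm wide; open, the fingers measure 130 mm over their backs; the gripper's body (75 mm by 190 mm) begins 47 mm behind the grasp point.
Start: joints at [-1.363, 0.342, 1.524, -0, 1.275, -0.146], TCP at [181.917, -492.495, 226.741] pointing down, gripper open.
Joint ranges: [-2.53, 2.53], [-0.77, 2.02], [0.04, 2.7], [-1, 4.14], [0.28, 2.66], [-3.11, 3.11]. Speed limits (rad/s): [2.57, 2.57, 3.14, 3.14, 3.14, 3.14].

## Interface

Orientations are given as [roll, pitch, yaw] about the fixed x, y, z axes, in that order (R = Rz(yaw) Ry(pitch) Rx(roll)).
In Python, from plant import * gives the robot as it stands.
- The arm moves only by the shell command python3 -m creep 'ROWS'. ROWS is JSON, a list of rows, each an object of numbers: "tx", "ty", "tz": the shift along the tool's x, y, z in cm; "wx", "wy", "wz": the turn, a rotation vector about the tool's x, y, z in rad; "gripper": the closure, from -1 (fully open) to 1 (shut). A call has 1 to 8 rows; each row is the pose to reach, as a shift and turn from the pose commanded when the call began, along the tool's axes at that moment; what a row does not reach only later rows make up. A row lasts 1/12 s, in which the tool goes at most 41.7 mm and 7.16 degrees, less where a joint would pass 70% of its speed; a pose out of reach is approached as far as the arm can. A call with a gripper value outside its range is refused whole. The fingers move at their own pace and stop on an object; the grip force is fixed at half the most. Time passes only in rows, so rows that repeat a pose let the fingers close. It gives the time, the measured TCP pose, the force and the opening at its end, in the units of the state.
- get_obs(): the state, without advancing time (a new reading comes with each control period).
- capture(name): name is "scene" or "top" or "wrist"; returns a dict with "frame" (420x560x3 uint8, red, green, blue), "z_map" (420x560 float32, mm along the optical axis (not along the pixel's ray), 0 where there is no reading), "vertical_fov" (degrees; the focal length in pixels is half the picture's height over the tangent of half this angle, whatever the lens; pixels are square), "cx", "cy" (the principal point, pixels), "xyz" and "rotation" of the camera in the world. Camera axes: x right, y down, z forward; pixel columns grow to the right and rows downward; lengths in mm; the calibration is good to about 2 mm. A picture is of the moment at which its call begins.
- close_job(): hands the job in, once; it reports no verdict.
The state is a dict: "time": time; "joint_positions": joint angles; "dq": joint speeds; "tau": joint torques, N m; "tool_pos": TCP position; "tcp_rot": TCP orientation; "contact_force": force on the tool from outside, world axes, zero at the start; "moment": the same for the moment, N m; "grip_width": finger opening in mm.
Only numpy, scipy, OpenCV 4.12 (cv2) and the standard library are available. Lean on these libraries where they do the work, as an engineer would, in place of code of your own. Each camera call takes 0.05 s, during which the arm holds its last target.

## Task

One swab tube stands by itself near an end of the tube rack: draw it up out of the rack and present it to the code reader on its stand, cap end up, leaned over so that it lies parallel to the reader's slanting window along its slope, with the middle of its label centred about 5 cm in front of the window and not touching the reader. Finish while still holding it there, motionless in the gripper. Leave the reader untouched, the rack standing with the other three tubes in it, and everything else where it is.

Things in the scene. Friction and masses are not known exactly. Their poses are not given: they have to be found in the camera images.
- tube: the wanted tube: clear swab tube, red cap, paper label, the only one standing by itself near an end of the rack (all look alike). 99 mm long, 16 mm across (the 19 mm wide, 15 mm tall cap grips as 16 mm too); 13 to 22 g. Origin at the centre of its foot, z along the tube to the cap. Stands with a few mm of play, foot 4 mm above the desk; 45 mm of it shows above the rack.
- tube_label (a point): middle of the wanted tube's label, on the tube's axis, 45 mm up from its foot
- tube_cap (a point): a point in the lower part of the wanted tube's cap, on its axis, 85 mm up from its foot; a good place to grip at or just below
- rack: loose white wire tube rack, 88 x 174 x 58 mm high, long side along its y, 0.35 kg; origin at the centre of its underside. Cells about 20 mm square, open upward, floor 4 mm up. The wanted tube stands at x = +10.5, y = +54 mm in its frame; the other three in a row across it at y = -10 mm (x = -32, -10, +10 mm).
- tube_b: another tube, alike, in the row across the middle of the rack; must stay in the rack. Origin at its foot
- tube_c: another tube, alike, in the row across the middle of the rack; must stay in the rack. Origin at its foot
- tube_d: another tube, alike, in the row across the middle of the rack; must stay in the rack. Origin at its foot
- reader: fixed code reader on a stand: steel foot 105 x 105 x 10 mm, short post, grey head; about 145 mm tall. Origin under the window's centre at desk height; -x is the side it faces (horizontally), z up. It stands left of the rack, its face turned to the right, between the rack and the robot.
- reader_head: the reader's grey head, 84 x 74 x 46 mm, fixed. Origin: centre of its dark window (66 x 60 mm), 115 mm above the desk. The window slants 45 degrees: z points straight out of it (forward and up), x runs up the slope in the window, y across. The tube belongs parallel to x, cap towards +x, its label point at x = 0, y = 0, z = about 50 mm.
- mug: white mug behind the rack, 79 mm wide, 89 mm tall, loose; leave alone. Origin under its centre
- pump: pump bottle, 78 x 61 x 213 mm tall, loose, back right; leave alone. Origin under its centre
- label_roll: roll of labels lying flat, 84 mm across, 38 mm tall, loose, behind the reader; leave alone. Origin under its centre
- notes: block of note paper, 76 x 76 x 22 mm, loose, in front; leave alone. Origin under its centre
- marker: marker pen, 132 mm long, 13 mm thick, lying in front of the rack, loose; leave alone. Origin under its middle
- phone: black telephone lying flat, 148 x 72 x 8 mm, loose, front right; leave alone. Origin under its centre
- carton: printed carton, 120 x 150 x 62 mm, loose, at the left; leave alone. Origin under its centre
Mind the look-alikes: they are no part of the job. What is shaped like the rack but yellow is not meant.

How it is judged (in metres and radians):
On the way:
1. the tube is gripped and drawn clear of the rack: its foot more than 70 mm above the desk, no longer touching the rack (contact force between the fingers and tube above 0.5 N and height (world z) of tube above 0.07 m and contact force between tube and rack below 0.05 N), for 0.1 s.
At the end, for the whole second after the job is handed in: Gripped, at rest, touching neither reader nor rack: tube cap up, within 16 degrees of the window's slope, label middle within 20 mm of the window's centre along and across it, 25 to 80 mm out, foot 60 mm above the desk; rack upright with its other tubes; bystanders moved under 30 mm (contact force between the fingers and tube above 0.5 N and x of tube_label in the frame of reader_head between -0.02 and 0.02 m and y of tube_label in the frame of reader_head between -0.02 and 0.02 m and z of tube_label in the frame of reader_head between 0.025 and 0.08 m and angle between the z axis of tube and the x axis of reader_head, either way round below 0.28 rad and angle between tube's own z axis and vertical below 1.2 rad and height (world z) of tube above 0.06 m and linear speed of tube below 0.03 m/s and angular speed of tube below 0.3 rad/s and contact force between tube and reader below 0.05 N and contact force between tube and rack below 0.05 N and angle between rack's own z axis and vertical below 0.1 rad and z of each of tube_b, tube_c, tube_d in the frame of rack below 0.02 m and y of tube_b in the frame of rack between -0.03 and 0.01 m and angle between the z axis of each of tube_b, tube_c, tube_d and the z axis of rack, either way round below 0.35 rad and y of tube_c in the frame of rack between -0.03 and 0.01 m and y of tube_d in the frame of rack between -0.03 and 0.01 m and distance of each of mug, pump, label_roll, notes, marker, phone, carton from where it was at the start of the episode below 0.03 m); the arm keeps its last pose, push and grip.
It fails at once if the reader is bumped (over 2 N) by the robot or the tube (contact force between any of the fingers, the arm, tube and reader above 2 N).
It fails at once if the rack is tipped over 0.3 rad or pushed more than 60 mm (angle between rack's own z axis and vertical above 0.3 rad or distance of rack from where it was at the start of the episode above 0.06 m).
It fails at once if another tube is pulled out of the rack (height (world z) of any of tube_b, tube_c, tube_d above 0.05 m).
It fails at once if a bystander is pushed more than 40 mm or tipped over (distance of any of mug, pump, label_roll, notes, marker, phone, carton from where it was at the start of the episode above 0.04 m or angle between any of mug, pump's own z axis and vertical above 0.5 rad).
It also fails if it takes over 32 s, if anything falls off the work surface, if the arm or the gripper's body presses on something with over 40 N, if the wrist force passes 120 N, or if a joint passes its speed limit or range.

## Working session

There is one attempt and no reset: what is moved stays moved. The work goes in short steps, Python scripts to look and compute and a shell command to move; the robot and the scene stay as the last step left them, time stands still between calls to the robot, and variables do not carry over. Pictures are saved under pics/ and viewed, and the job is handed in when it is done.

```bash
ls; mkdir -p pics
python3 - <<'E'
from plant import *
import cv2
o=get_obs();print(o)
for n in["scene","top","wrist"]:
    c=capture(n);cv2.imwrite(f"pics/{n}0.png",c["frame"][:,:,::-1])
    print(n,c["vertical_fov"],c["cx"],c["cy"],c["xyz"],c["rotation"])
    import pickle;pickle.dump(c,open(f"{n}0.pkl","wb"))
E
```

```text
pics
{'time': 0.0, 'joint_positions': array([-1.36301054e+00,  3.42720082e-01,  1.52502141e+00, -1.16017808e-05,
        1.27538762e+00, -1.45997343e-01]), 'dq': array([ 0.00055318,  0.00026921,  0.00111205, -0.00166305, -0.00074972,
       -0.00046251]), 'tau': array([-1.09991252e-03, -4.31245708e+01, -2.44224304e+01,  7.16293976e-02,
        5.60534012e-02, -1.18482512e-04]), 'tool_pos': array([ 181.81982842, -492.07693759,  226.04479952]), 'tcp_rot': array([3.00281571, 1.56925983, 1.7858059 ]), 'contact_force': array([ 0.44482019, -0.5977205 , -0.00568066]), 'moment': array([-0.01172119,  0.00954998, -0.00874851]), 'grip_width': 92.10400375715113}
scene 53.27488343702162 273.45747236236895 208.4637091954012 [   37.52460705 -1074.91293479   829.93361944] [-2.14858571e+00 -1.98250599e-03 -4.67332004e-01]
top 46.913305087125906 284.7387947559769 206.2218050430991 [-602.2282739  -566.8544321  1699.80479837] [-2.47609511  0.01411965 -1.16562097]
wrist 58.67716585268086 278.30205346113917 209.19824119266957 [ 242.98923147 -468.90737471  385.57204729] [ 2.89623879e+00  6.04187720e-04 -1.21748285e+00]
```

View pics/scene0.png

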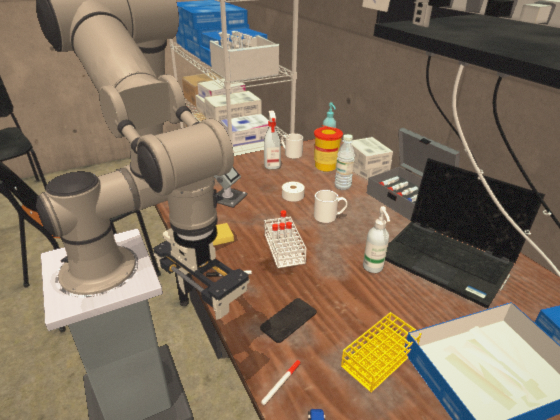

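View pics/top0.png

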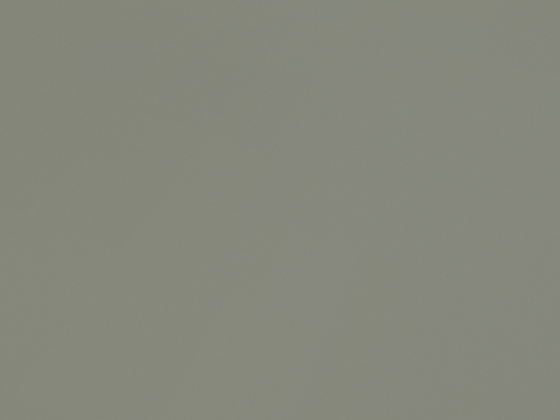

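View pics/wrist0.png

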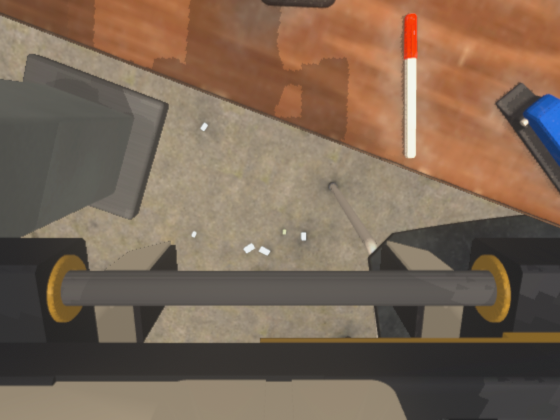

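The scene picture shows the white rack at about (285,243) and the reader at (231,187). The yellow rack at (378,350) is a decoy. The top camera sees nothing useful because its view is blocked. I'll enlarge the rack and reader next.

```bash
python3 - <<'E'
import cv2
im=cv2.imread("pics/scene0.png")
cv2.imwrite("pics/crop0.png",cv2.resize(im[150:290,190:350],None,fx=5,fy=4.28*1.0 and 5,interpolation=cv2.INTER_CUBIC)[:600*10][:700])
cv2.imwrite("pics/crop0.png",cv2.resize(im[155:275,200:350],None,fx=5,fy=5,interpolation=cv2.INTER_CUBIC))
E
cat > h.py <<'E'
import numpy as np, pickle
from scipy.spatial.transform import Rotation as R
def f(c): return 210/np.tan(np.radians(c["vertical_fov"])/2)
def cam(c): return R.from_euler('xyz',c["rotation"]).as_matrix(),np.array(c["xyz"])
def cloud(c):
    z=c["z_map"];v,u=np.mgrid[:420,:560]
    P=np.stack([(u-c["cx"])/f(c)*z,(v-c["cy"])/f(c)*z,z],-1)
    M,t=cam(c); return P@M.T+t
def proj(c,p):
    M,t=cam(c);q=(np.asarray(p)-t)@M
    return q[...,:2]/q[...,2:]*f(c)+[c["cx"],c["cy"]]
def onplane(c,uv,h):
    M,t=cam(c);d=M@np.array([(uv[0]-c["cx"])/f(c),(uv[1]-c["cy"])/f(c),1]);return t+d*(h-t[2])/d[2]
E
python3 - <<'E'
from h import *
c=pickle.load(open("scene0.pkl","rb"))
X=cloud(c)
for u,v in [(283,213),(275,227),(282,227),(289,226),(231,190),(225,180),(240,200),(282,260),(325,205),(293,190),(222,235),(375,262)]:
    print(u,v,X[v,u].round(),onplane(c,(u,v),95).round())
E
```

```text
283 213 [ 556. -116.  103.] [ 562. -106.   95.]
275 227 [ 501. -170.  101.] [ 505. -163.   95.]
282 227 [ 521. -177.   99.] [ 524. -172.   95.]
289 226 [ 543. -180.   97.] [ 545. -177.   95.]
231 190 [516. 230.  14.] [468. 100.  95.]
225 180 [474. 170.  98.] [475. 175.  95.]
240 200 [521. 154.  10.] [471.  26.  95.]
282 260 [ 489. -239.   30.] [ 452. -307.   95.]
325 205 [725. -98.  74.] [ 706. -126.   95.]
293 190 [705.  85.  41.] [659.   5.  95.]
222 235 [378. -37.  24.] [ 348. -129.   95.]
375 262 [ 717. -381.   43.] [ 672. -427.   95.]
```

View pics/crop0.png

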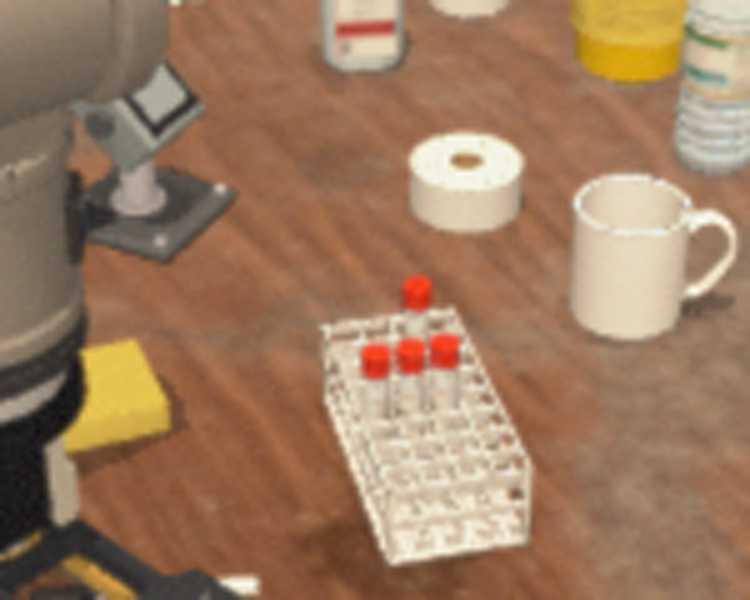

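Candidates for the wanted tube, by red cap in the scene picture:
- Single cap at (283,213), at the far (+y) end of the rack.
- Row of three caps at (275,227), (282,227) and (289,226).
- Yellow rack at (378,350), which holds no tubes.

I choose (283,213). The crop shows it standing alone at the rack's end. Next I'll move up and over so the wrist camera can measure it.

```bash
cat >> h.py <<'E'
def tool(o): return R.from_euler('xyz',o["tcp_rot"]).as_matrix(),np.array(o["tool_pos"])
def rel(o,pos,M=None):
    """rows: shift cm in tool axes, rotvec in tool axes to reach pos,M"""
    T,t=tool(o); s=T.T@(np.array(pos)-t)/10
    w=R.from_matrix(T.T@M).as_rotvec() if M is not None else np.zeros(3)
    print("t",s.round(2),"w",w.round(3),"rows needed",(np.linalg.norm(s)*10/41.7).round(1),(np.degrees(np.linalg.norm(w))/7.16).round(1))
def frame(xa,za):
    xa=np.array(xa,float);xa/=np.linalg.norm(xa);za=np.array(za,float);za-=za@xa*xa;za/=np.linalg.norm(za)
    return np.stack([xa,np.cross(za,xa),za],1)
E
python3 - <<'E'
from plant import *
from h import *
o=get_obs();print(tool(o)[0].round(2))
for s in(1,-1):
  rel(o,[440,-40,310],frame([0,0,-1],[s,0,0]))
  rel(o,[440,-40,310],frame([0,0,-1],[0,s,0]))
E
```

```text
[[-0.    0.94  0.35]
 [ 0.    0.35 -0.94]
 [-1.    0.   -0.  ]]
t [ -8.33  39.88 -33.48] w [-1.217e+00 -1.000e-03 -1.000e-03] rows needed 12.6 9.7
t [ -8.33  39.88 -33.48] w [-2.788e+00 -0.000e+00 -2.000e-03] rows needed 12.6 22.3
t [ -8.33  39.88 -33.48] w [ 1.925e+00 -1.000e-03  1.000e-03] rows needed 12.6 15.4
t [ -8.33  39.88 -33.48] w [ 0.354 -0.001  0.   ] rows needed 12.6 2.8
```

```bash
python3 -m creep '[{"tx":-8},{"tx":-8,"ty":10,"tz":-8},{"tx":-8,"ty":20,"tz":-16,"wx":0.1},{"tx":-8,"ty":30,"tz":-25,"wx":0.2},{"tx":-8.3,"ty":39.9,"tz":-33.5,"wx":0.354},{"tx":-8.3,"ty":39.9,"tz":-33.5,"wx":0.354},{"tx":-8.3,"ty":39.9,"tz":-33.5,"wx":0.354},{"tx":-8.3,"ty":39.9,"tz":-33.5,"wx":0.354}]'
python3 - <<'E'
from plant import *
from h import *
rel(get_obs(),[440,-40,310],frame([0,0,-1],[0,-1,0]))
E
```

```text
t [ -8.33  39.88 -33.48] w [ 0.354 -0.001  0.   ] rows needed 12.6 2.8validation failed for argument at $[0]...
```

```bash
python3 -m creep '[{"tx":-8,"ty":0,"tz":0,"wx":0,"wy":0,"wz":0,"gripper":-1},{"tx":-8,"ty":10,"tz":-8,"wx":0,"wy":0,"wz":0,"gripper":-1},{"tx":-8,"ty":20,"tz":-16,"wx":0.1,"wy":0,"wz":0,"gripper":-1},{"tx":-8,"ty":30,"tz":-25,"wx":0.2,"wy":0,"wz":0,"gripper":-1},{"tx":-8.3,"ty":39.9,"tz":-33.5,"wx":0.35,"wy":0,"wz":0,"gripper":-1},{"tx":-8.3,"ty":39.9,"tz":-33.5,"wx":0.35,"wy":0,"wz":0,"gripper":-1},{"tx":-8.3,"ty":39.9,"tz":-33.5,"wx":0.35,"wy":0,"wz":0,"gripper":-1},{"tx":-8.3,"ty":39.9,"tz":-33.5,"wx":0.35,"wy":0,"wz":0,"gripper":-1}]'
python3 - <<'E'
from plant import *
from h import *
o=get_obs();print(o["joint_positions"])
rel(o,[440,-40,310],frame([0,0,-1],[0,-1,0]))
E
```

```text
time: 0.82
tool_pos: [324.8, -243.2, 297.1]
tcp_rot: [1.482, 1.571, -0.086]
contact_force: [1.3, -0.6, 0.0]
grip_width: 92.1
[-8.32100610e-01  6.53739304e-02  1.68304994e+00  5.64980869e-05
  1.39310868e+00  7.35711585e-01]
t [ -1.29  11.58 -20.28] w [ 0.003  0.    -0.   ] rows needed 5.6 0.0
```

```bash
python3 -m creep '[{"tx":-1.3,"ty":3,"tz":-4,"wx":0,"wy":0,"wz":0,"gripper":-1},{"tx":-1.3,"ty":5,"tz":-8,"wx":0,"wy":0,"wz":0,"gripper":-1},{"tx":-1.3,"ty":8,"tz":-12,"wx":0,"wy":0,"wz":0,"gripper":-1},{"tx":-1.3,"ty":10,"tz":-16,"wx":0,"wy":0,"wz":0,"gripper":-1},{"tx":-1.3,"ty":11.6,"tz":-20.3,"wx":0,"wy":0,"wz":0,"gripper":-1},{"tx":-1.3,"ty":11.6,"tz":-20.3,"wx":0,"wy":0,"wz":0,"gripper":-1},{"tx":-1.3,"ty":11.6,"tz":-20.3,"wx":0,"wy":0,"wz":0,"gripper":-1},{"tx":-1.3,"ty":11.6,"tz":-20.3,"wx":0,"wy":0,"wz":0,"gripper":-1}]'
python3 - <<'E'
from plant import *
from h import *
import cv2
o=get_obs();print(o["joint_positions"])
for n in["scene","wrist"]:
    c=capture(n);cv2.imwrite(f"pics/{n}1.png",c["frame"][:,:,::-1]);pickle.dump(c,open(f"{n}1.pkl","wb"))
    print(c["xyz"],c["rotation"])
im=cv2.imread("pics/scene1.png")
cv2.imwrite("pics/crop1.png",cv2.resize(im[155:275,200:350],None,fx=5,fy=5,interpolation=cv2.INTER_CUBIC))
E
```

```text
time: 1.48
tool_pos: [439.8, -40.4, 309.7]
tcp_rot: [-1.401, 1.57, -2.965]
contact_force: [0.1, -0.1, -0.0]
grip_width: 91.8
[-2.65303551e-01  1.29445067e-01  1.57615227e+00 -3.59781925e-04
  1.43674874e+00  1.29819940e+00]
[   37.52460705 -1074.91293479   829.93361944] [-2.14858571e+00 -1.98250599e-03 -4.67332004e-01]
[504.79398515 -40.23570393 469.12092184] [ 2.89539049e+00 -7.98431688e-04 -1.56588332e+00]
```

View pics/wrist1.png

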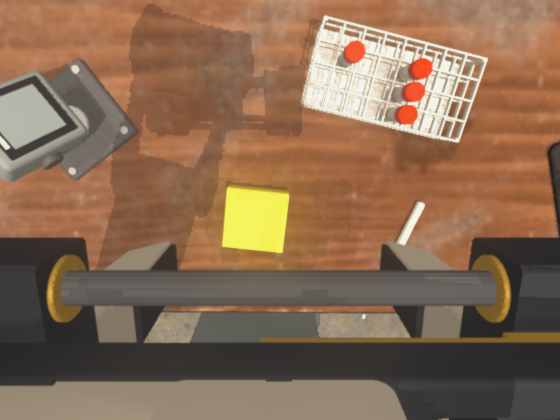

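View pics/scene1.png

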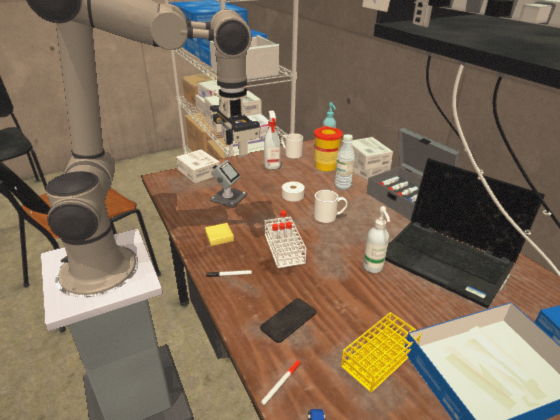

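The wrist view shows the single cap at (355,51) and the row at (421,69), (414,92) and (407,115). The reader is at the left, with its window at about (32,118). Next I'll measure both from depth and check an enlarged crop.

Run:
```python
from h import *
import cv2
c=pickle.load(open("wrist1.pkl","rb"));X=cloud(c);im=cv2.imread("pics/wrist1.png")
a=cv2.resize(im[0:160,290:500],None,fx=3.6,fy=3.6,interpolation=cv2.INTER_CUBIC)
b=cv2.resize(im[40:190,0:150],None,fx=4,fy=4,interpolation=cv2.INTER_CUBIC)
cv2.imwrite("pics/ca.png",a);cv2.imwrite("pics/cb.png",b)
hsv=cv2.cvtColor(im,cv2.COLOR_BGR2HSV)
m=(((hsv[...,0]<8)|(hsv[...,0]>172))&(hsv[...,1]>200)&(hsv[...,2]>120)).astype(np.uint8); m[200:]=0
n,l,s,ce=cv2.connectedComponentsWithStats(m)
for i in range(1,n):
    if s[i,4]>80:
        P=X[l==i];top=P[P[:,2]>97]
        print(ce[i].round(),s[i,4],np.median(P,0).round(1),"top",len(top),(top.mean(0).round(1) if len(top) else ''))
# window plane fit
for box in [(10,95,60,140),(20,100,50,130)]:
    P=X[box[1]:box[3],box[0]:box[2]].reshape(-1,3);P=P[P[:,2]>50]
    q=P.mean(0);u,sv,vt=np.linalg.svd(P-q);nn=vt[2]*np.sign(vt[2,2]);print(q.round(1),nn.round(3),np.degrees(np.arccos(nn[2])),np.degrees(np.arctan2(nn[1],nn[0])),np.abs((P-q)@nn).mean())
for uv in [(77,66),(127,130),(73,171)]: print(uv,X[uv[1],uv[0]].round())
```

```text
[355.  49.] 192 [ 563.4 -110.4  104.9] top 192 [ 563.2 -110.1  104.9]
[422.  68.] 278 [ 547.6 -171.8  104.8] top 278 [ 547.6 -171.9  104.8]
[414.  91.] 245 [ 527.3 -167.   104.8] top 245 [ 527.1 -167.1  104.8]
[407. 114.] 250 [ 506.6 -162.4  104.8] top 250 [ 506.4 -162.4  104.8]
[502.2 184.6 113.1] [0.705 0.575 0.416] 65.42489755786985 39.18316554013184 8.725303736454114
[504.5 185.5 111.4] [0.461 0.735 0.497] 60.177489955416455 57.913170587991004 5.559544401741138
(77, 66) [558. 189.  16.]
(127, 130) [487. 139.  15.]
(73, 171) [437. 210.  14.]
```

View pics/ca.png

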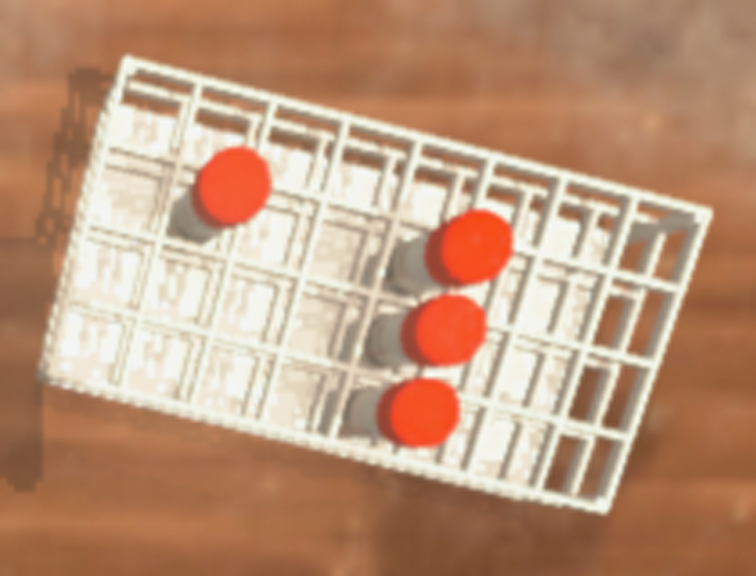

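View pics/cb.png

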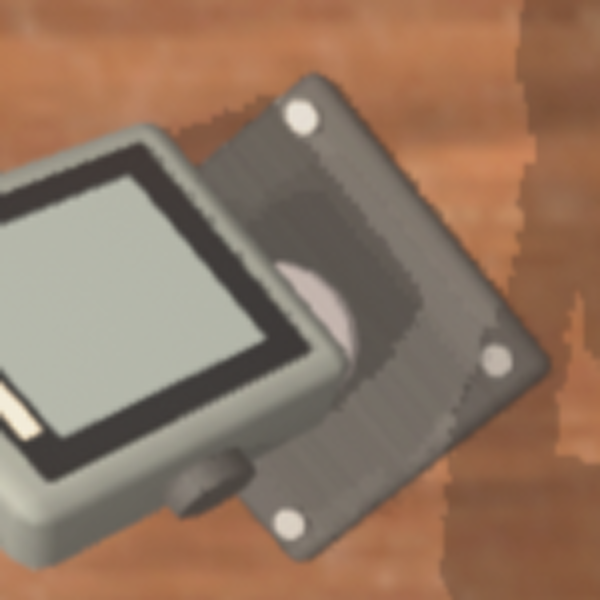

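Run:
```python
from h import *
import cv2
c=pickle.load(open("wrist1.pkl","rb"));X=cloud(c)
for v in range(75,185,8): print(v,X[v,0:80:8,2].round().astype(int))
c=pickle.load(open("scene1.pkl","rb"));X=cloud(c)
im=cv2.imread("pics/scene1.png");cv2.imwrite("pics/cc.png",cv2.resize(im[145:215,180:260],None,fx=8,fy=8,interpolation=cv2.INTER_CUBIC))
for v in range(155,210,4): print(v,X[v,205:250:4,2].round().astype(int))
```

```text
75 [ 2  0  1 94 93 86  2  1 14 11]
83 [ 96 109 107 102 469  94  86  12  12  11]
91 [118 114 111 106 102  98  92  84  12  11]
99 [121 117 113 110 106 102  96  90  12  12]
107 [123 120 117 114 109 105 100  96  90  15]
115 [128 125 120 115 113 107 106 100  96  89]
123 [132 127 122 120 116 112 109 104 100  94]
131 [134 130 126 122 119 115 111 106 103  97]
139 [137 135 129 127 123 119 113 107 103  98]
147 [140 138 133 130 123 120 115 108  97  79]
155 [141 140 136 130 126 121 108 105  13  11]
163 [141 141 136 132 122 106 107  97  12  12]
171 [131 140 133 117 101   1   1   0   1  15]
179 [  1 124 114   1   1   0   2   2   3   1]
155 [  64   61 -390 -351 -346 -305 -190 -188   -1  325  320    0]
159 [63 61 65 -1  1 -1  1  2  2  2  1 -2]
163 [ 64  64  61  60   2 138 133  -1   0   2  -3   0]
167 [ 58  55 132 140 138 131 126 121   2  -1   4   4]
171 [ 41  31 125 129 130 121 119 111   2   2   1   2]
175 [ 20  16 103 110 114 117 106 100  95   3   0   0]
179 [  7   0   0 100 103 101 102  95  86   2   3   0]
183 [ 0  3  2  2 82 87 93 83  0 -4  1  0]
187 [-1  0  2  1  1 69 48  3  1 -1  0  1]
191 [ 1  2  3  0 10 36 31 11 11 11 -1  1]
195 [ 1  3  1 11 14 19 15 10 11 10  4  3]
199 [-1  2 13 13 13 11 11 11 10  9 -4  4]
203 [ 0  2  1 -1  7 12  8 16  5  3  2 -2]
207 [ 0  1  6  1  1 -2  2  0  2 -3  0  1]
```

View pics/cc.png

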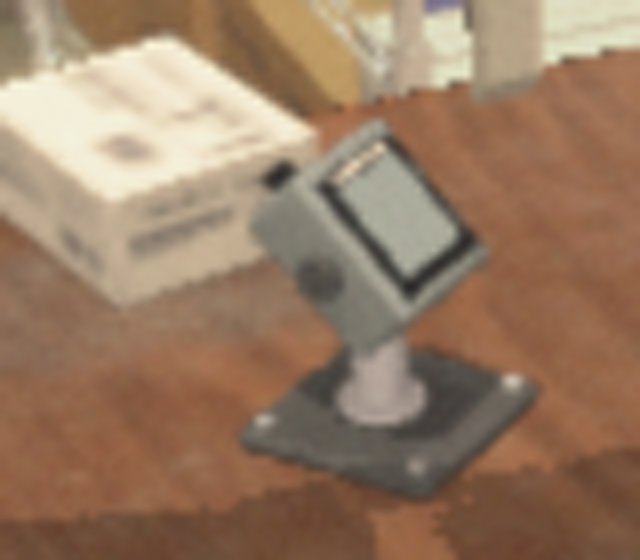

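Run:
```python
from h import *
import cv2
c=pickle.load(open("wrist1.pkl","rb"));X=cloud(c)
mask=np.zeros((420,560),np.uint8);cv2.fillPoly(mask,[np.array([[0,88],[33,80],[72,126],[13,154],[0,140]])],1)
P=X[mask>0];P=P[P[:,2]>80]
for _ in range(5):
    q=np.median(P,0)if _==0 else P.mean(0);n=np.linalg.svd(P-q)[2][2];n*=np.sign(n[2]);r=(P-q)@n;P=P[np.abs(r)<max(2.5*r.std(),1.5)]
print(len(P),q,n,r.std(),"tilt",np.degrees(np.arccos(n[2])),"yaw facing",np.degrees(np.arctan2(n[1],n[0])))
M,t=cam(c)
def ray(c,u,v):
    M,t=cam(c);d=M@np.array([(u-c["cx"])/f(c),(v-c["cy"])/f(c),1]);return t,d
def hit(c,u,v):
    t,d=ray(c,u,v);return t+d*((q-t)@n)/(d@n)
A,B,C=[hit(c,*p) for p in[(36.2,75.7),(78,127.5),(12.5,160.5)]]
print("A,B,C",A,B,C,"AB",np.linalg.norm(A-B),"BC",np.linalg.norm(B-C),"ang",np.degrees(np.arccos((A-B)@(C-B)/np.linalg.norm(A-B)/np.linalg.norm(C-B))))
print("centre",(A+C)/2,"yaw of AB",np.degrees(np.arctan2(*(A-B)[1::-1])), "yaw BC",np.degrees(np.arctan2(*(C-B)[1::-1])),"slope",np.degrees(np.arcsin((C-B)[2]/np.linalg.norm(C-B))))
s=pickle.load(open("scene1.pkl","rb"))
S=[hit(s,*p) for p in[(219.75,167.75),(228.1,161.9),(239.75,174.4),(231.25,182.25)]]
print(np.round(S,1),"scene centre",np.mean(S,0))
# foot screws top z=10
F=[onplane(c,(u/4,v/4+40),10) for u,v in[(302,118),(498,360),(289,524)]]
print("foot screws",np.round(F,1),"mid diag",(F[0]+F[2])/2,[np.degrees(np.arctan2(*(F[i]-F[1])[1::-1])) for i in(0,2)])
```

```text
3465 [502.78798668 188.63804508 116.65660984] [0.33488957 0.78416614 0.52242937] 12.782540509058347 tilt 58.50464996250854 yaw facing 66.87438933401704
A,B,C [552.1423535  267.55580203 -33.43620783] [503.34939943 -17.68674351 425.99010576] [ 415.83623119  482.61921968 -268.87081401] AB 542.9701647186473 BC 860.6952476065526 ang 11.667360111771838
centre [ 483.98929234  375.08751086 -151.15351092] yaw of AB 80.2930614885125 yaw BC 99.92175900144139 slope -53.83540855431114
[[464.  189.3 140.5]
 [485.5 158.8 172.5]
 [537.6 186.7  97.2]
 [517.9 227.5  48.6]] scene centre [501.23787812 190.60077165 114.70421473]
foot screws [[555.1 194.4  10. ]
 [486.7 144.3  10. ]
 [436.9 213.5  10. ]] mid diag [495.9628418  203.96408678  10.        ] [np.float64(36.28963165401104), np.float64(125.78562150852966)]
```

```bash
cat > fit.py <<'E'
from h import *
import cv2
from scipy.optimize import least_squares
c=pickle.load(open("wrist1.pkl","rb"));X=cloud(c)
mask=np.zeros((420,560),np.uint8);cv2.fillPoly(mask,[np.array([[0,88],[33,80],[72,126],[13,154],[0,140]])],1)
P=X[mask>0];P=P[(P[:,2]>80)&(P[:,2]<150)]
q=np.median(P,0)
s=least_squares(lambda p:P[:,2]-q[2]-p[0]*(P[:,0]-q[0])-p[1]*(P[:,1]-q[1])-p[2],[0,0,0],loss="soft_l1").x
q=q+[0,0,s[2]];n=np.array([-s[0],-s[1],1]);n/=np.linalg.norm(n)
print(q,n,"tilt",np.degrees(np.arccos(n[2])),"yaw facing",np.degrees(np.arctan2(n[1],n[0])))
def hit(c,u,v):
    M,t=cam(c);d=M@np.array([(u-c["cx"])/f(c),(v-c["cy"])/f(c),1]);return t+d*((q-t)@n)/(d@n)
A,B,C=[hit(c,*p) for p in[(36.2,75.7),(78,127.5),(12.5,160.5)]]
print("A,B,C",A,B,C,"AB",np.linalg.norm(A-B),"BC",np.linalg.norm(B-C),"ang",np.degrees(np.arccos((A-B)@(C-B)/np.linalg.norm(A-B)/np.linalg.norm(C-B))))
print("centre",(A+C)/2,"yaw of AB",np.degrees(np.arctan2(*(A-B)[1::-1])), "yaw BC",np.degrees(np.arctan2(*(C-B)[1::-1])),"slope",np.degrees(np.arcsin((C-B)[2]/np.linalg.norm(C-B))))
s=pickle.load(open("scene1.pkl","rb"))
S=[hit(s,*p) for p in[(219.75,167.75),(228.1,161.9),(239.75,174.4),(231.25,182.25)]]
print(np.round(S,1),"scene centre",np.mean(S,0))
E
python3 fit.py
```

```text
[502.138855   190.74885524 116.25264353] [ 0.41484636 -0.57211093  0.70752497] tilt 44.96610510157708 yaw facing -54.05355978380124
A,B,C [540.20336953 189.94557001  93.28455828] [492.22691318 155.92739352  93.90741674] [465.10182377 193.0575289  139.83555015] AB 58.8163637785452 BC 64.9908521829834 ang 91.00240799135176
centre [502.65259665 191.50154946 116.56005421] yaw of AB 35.33892080128993 yaw BC 126.14966329893683 slope 44.96592489773294
[[464.8 191.9 139.1]
 [508.8 222.9 138.3]
 [539.3 191.1  94.7]
 [490.6 153.6  93. ]] scene centre [500.88546022 189.8662783  116.27389276]
```

Run:
```python
import numpy as np
D=[((0.34272,1.52502),np.hypot(181.82,-492.08),226.04),((.065374,1.68305),np.hypot(324.8,-243.2),297.1),((.129445,1.576152),np.hypot(439.8,-40.4),309.7)]
A=[];b=[]
for (p,s),r,z in D:
    e=p+s
    A+= [[np.sin(p),np.sin(e),np.cos(e),1,0],[np.cos(p),np.cos(e),-np.sin(e),0,1]];b+=[r,z]
x,res,rk,sv=np.linalg.lstsq(A,b,rcond=None);print("l2,l4,a3,a1,h-tool",x,res,sv,np.array(A)@x-b)
A2=np.array(A)[:,[0,1,4]];x,res,rk,sv=np.linalg.lstsq(A2,b,rcond=None);print(x,A2@x-b)
```

```text
l2,l4,a3,a1,h-tool [496.16819605 381.99458073  41.06435702   4.60333458 -90.20538048] [0.02053648] [2.99615357 2.44804902 0.14511063 0.08399989 0.0447964 ] [ 0.00575398  0.02928347 -0.0151202  -0.11185477  0.00936622  0.08257129]
[ 475.07437132  382.06510034 -109.70586998] [ 0.39666005 -0.09174927  1.32881916 -0.25533487 -1.72820595  0.34708414]
```

```bash
cat > ik.py <<'E'
from h import *
from scipy.optimize import least_squares
l2,l4,a3,a1,hm=496.2,382.,41.06,4.6,-90.2
def fk(j,T):
    h=hm+T;e=R.from_euler('z',j[0]);f_=R.from_euler('ZYZ',[j[0],j[1]+j[2],0])
    w=np.array([a1+l2*np.sin(j[1])+l4*np.sin(j[1]+j[2])+a3*np.cos(j[1]+j[2]),0,h+l2*np.cos(j[1])+l4*np.cos(j[1]+j[2])-a3*np.sin(j[1]+j[2])])
    w=e.apply(w)
    M=(R.from_euler('ZYZ',[j[0],j[1]+j[2],j[3]])*R.from_euler('YZ',[j[4],j[5]])).as_matrix()
    Mt=np.stack([M[:,2],-M[:,1]*1.0,-M[:,0]],1)
    Mt[:,1]=np.cross(Mt[:,2],Mt[:,0])
    return w+T*M[:,2],Mt
lo=np.array([-2.53,-.77,.04,-1,.28,-3.11]);hi=np.array([2.53,2.02,2.7,4.14,2.66,3.11])
def ik(pos,M,T,seeds=12):
    best=None;rng=np.random.default_rng(0)
    out=[]
    for k in range(seeds):
        s=np.array([.3,.2,1.5,0,1.2,0])+rng.normal(0,[.3,.2,.2,.8,.4,1.2]) 
        def r(j):
            p,m=fk(j,T);return np.r_[(p-pos)/100,(m-M).ravel()]
        L,H=lo.copy(),hi.copy();L[3]=-3.2
        s=np.clip(s,L+.01,H-.01)
        q=least_squares(r,s,bounds=(L,H))
        if q.cost<1e-6 and not any(np.allclose(q.x,o,atol=.02) for o in out): out.append(q.x)
    return out
E
python3 - <<'E'
from ik import *
from h import *
print(fk([-1.36301,.34272,1.52502,0,1.27539,-.146],300))
d=np.array([.588,-.809,0]);z=np.array([0,0,1.]);xh=(z-d)/2**.5;zh=(z+d)/2**.5;yh=np.cross(zh,xh)
lab=np.array([502,191,115.5])+50*zh;gp=lab+37*xh
for T in(300,):
  for phi in(0,15,30,45,-45):
    t=R.from_rotvec(yh*np.radians(phi)).apply(-xh)
    for s in(1,-1):
        for q in ik(gp+19*t,frame(t,s*yh),T): print(T,phi,s,t.round(2),q.round(2))
E
```

```text
(array([ 108.13013726, -512.88004663,  226.10755349]), array([[-3.17145754e-04,  9.38067695e-01,  3.46451872e-01],
       [ 1.50427747e-03,  3.46451945e-01, -9.38066515e-01],
       [-9.99998818e-01,  2.23655932e-04, -1.52098986e-03]]))
300 0 1 [ 0.42 -0.57 -0.71] [ 0.72  0.51  1.73 -0.87  1.18 -2.58]
300 0 -1 [ 0.42 -0.57 -0.71] [ 0.72  0.51  1.73 -0.87  1.18  0.56]
300 15 1 [ 0.51 -0.7  -0.5 ] [ 0.81  0.61  1.76 -1.07  1.32 -2.37]
300 15 -1 [ 0.51 -0.7  -0.5 ] [ 0.81  0.61  1.76 -1.07  1.32  0.77]
300 30 1 [ 0.57 -0.78 -0.26] [ 0.86  0.73  1.77 -1.23  1.5  -2.2 ]
300 30 -1 [ 0.57 -0.78 -0.26] [ 0.86  0.73  1.77 -1.23  1.5   0.94]
300 45 1 [ 0.59 -0.81  0.  ] [ 0.88  0.87  1.76 -1.35  1.69 -2.07]
300 45 -1 [ 0.59 -0.81  0.  ] [ 0.88  0.87  1.76 -1.35  1.69  1.07]
300 -45 1 [-0.  0. -1.] [0.35 0.43 1.58 0.   1.12 2.86]
300 -45 -1 [-0.  0. -1.] [ 0.35  0.43  1.58  0.    1.12 -0.28]
```

Run:
```python
import numpy as np
D=[((0.34272,1.52502),-1.36301,(181.82,-492.08,226.04)),((.065374,1.68305),-.8321,(324.8,-243.2,297.1)),((.129445,1.576152),-.2653,(439.8,-40.4,309.7))]
A=[];b=[]
for (p,s),j,(x,y,z) in D:
    e=p+s; r=x*np.cos(j)+y*np.sin(j); print("lat",-x*np.sin(j)+y*np.cos(j))
    A+= [[np.sin(p),np.sin(e),np.cos(e),1,0],[np.cos(p),np.cos(e),-np.sin(e),0,1]];b+=[r,z]
A=np.array(A);b=np.array(b)
for cols in([0,1,2,3,4],[0,1,4],[0,1,2,4]):
    x=np.linalg.lstsq(A[:,cols],b,rcond=None)[0];print(cols,x,A[:,cols]@x-b)
```

```text
lat 76.39572442244229
lat 76.38735285172353
lat 76.32846431058559
[0, 1, 2, 3, 4] [503.46246929 380.16532592  44.3334054   -0.73894292 -94.50648745] [ 0.0014744   0.00750359 -0.00387439 -0.02866162  0.0024      0.02115804]
[0, 1, 4] [ 480.32913105  374.49265674 -116.36416363] [ 0.51396     0.414811    1.4739076  -0.33208011 -1.90791367 -0.08273088]
[0, 1, 2, 4] [503.6046548  379.46150642  44.69599672 -94.43274419] [ 0.00908792  0.07437773 -0.0124563  -0.04556131  0.01353256 -0.02881643]
```

```bash
sed -i 's/^l2,l4.*/l2,l4,a3,a1,hm=503.6,379.5,44.7,0,-94.4/; s/a3\*np.cos(j\[1\]+j\[2\]),0,h/a3*np.cos(j[1]+j[2]),76.4,h/' ik.py
python3 - <<'E'
from ik import *
print(fk([-1.36301,.34272,1.52502,0,1.27539,-.146],300)[0])
d=np.array([.588,-.809,0]);z=np.array([0,0,1.]);xh=(z-d)/2**.5;zh=(z+d)/2**.5;yh=np.cross(zh,xh)
lab=np.array([502,191,115.5])+50*zh;gp=lab+37*xh
print("yh",yh)
for T in(250,350):
  for phi in(0,-10,-20,-30,-45):
    t=R.from_rotvec(yh*np.radians(phi)).apply(-xh)
    for s in(1,-1):
        for q in ik(gp+19*t,frame(t,s*yh),T): print("final",T,phi,s,t.round(2),q.round(2))
G=np.array([564,-110,89])
for phi in (-20,0):
  for az in (-54,0,45,90,126,180,-90):
    a=np.radians(az);dd=np.array([np.cos(a),np.sin(a),0]);y2=np.cross(z,-dd) ; # y axis for x'=z, z'=dd
    y2=np.cross(dd,z)
    t=R.from_rotvec(y2*np.radians(phi)).apply(-z)
    for s in(1,-1):
        for q in ik(G+19*t,frame(t,s*y2),300,6): print("grasp",phi,az,s,t.round(2),q.round(2))
E
```

```text
[ 181.7379438  -491.67006757  226.12800107]
yh [-0.809 -0.588  0.   ]
final 250 0 1 [ 0.42 -0.57 -0.71] [ 0.51  0.48  1.72 -0.93  1.06 -2.73]
final 250 0 -1 [ 0.42 -0.57 -0.71] [ 0.51  0.48  1.72 -0.93  1.06  0.41]
final 250 -10 1 [ 0.34 -0.46 -0.82] [ 0.45  0.45  1.7  -0.73  1.01 -2.92]
final 250 -10 -1 [ 0.34 -0.46 -0.82] [ 0.45  0.45  1.7  -0.73  1.01  0.22]
final 250 -20 -1 [ 0.25 -0.34 -0.91] [ 0.38  0.43  1.67 -0.51  1.    0.02]
final 250 -30 1 [ 0.15 -0.21 -0.97] [ 0.31  0.42  1.63 -0.29  1.02  2.97]
final 250 -30 -1 [ 0.15 -0.21 -0.97] [ 0.31  0.42  1.63 -0.29  1.02 -0.17]
final 250 -45 1 [-0.  0. -1.] [0.21 0.43 1.59 0.   1.12 2.72]
final 250 -45 -1 [-0.  0. -1.] [ 0.21  0.43  1.59  0.    1.12 -0.42]
final 350 0 1 [ 0.42 -0.57 -0.71] [ 0.64  0.54  1.73 -0.91  1.11 -2.6 ]
final 350 0 -1 [ 0.42 -0.57 -0.71] [ 0.64  0.54  1.73 -0.91  1.11  0.54]
final 350 -10 1 [ 0.34 -0.46 -0.82] [ 0.56  0.47  1.71 -0.73  1.04 -2.81]
final 350 -10 -1 [ 0.34 -0.46 -0.82] [ 0.56  0.47  1.71 -0.73  1.04  0.34]
final 350 -20 1 [ 0.25 -0.34 -0.91] [ 0.46  0.43  1.68 -0.51  1.01 -3.03]
final 350 -20
[... 1599 characters left out ...]
] [-0.33  0.6   1.58  0.    0.97 -1.9 ]
grasp 0 45 1 [ 0.  0. -1.] [-0.33  0.6   1.58 -0.    0.97  0.46]
grasp 0 45 -1 [ 0.  0. -1.] [-0.33  0.6   1.58  0.    0.97 -2.68]
grasp 0 90 1 [ 0.  0. -1.] [-0.33  0.6   1.58 -0.    0.97 -0.33]
grasp 0 90 -1 [ 0.  0. -1.] [-0.33  0.6   1.58  0.    0.97  2.82]
grasp 0 126 1 [ 0.  0. -1.] [-0.33  0.6   1.58 -0.    0.97 -0.95]
grasp 0 126 -1 [ 0.  0. -1.] [-0.33  0.6   1.58  0.    0.97  2.19]
grasp 0 180 1 [ 0.  0. -1.] [-0.33  0.6   1.58  0.    0.97 -1.9 ]
grasp 0 180 -1 [ 0.  0. -1.] [-0.33  0.6   1.58 -0.    0.97  1.24]
grasp 0 -90 1 [ 0.  0. -1.] [-0.33  0.6   1.58  0.    0.97  2.82]
grasp 0 -90 -1 [ 0.  0. -1.] [-0.33  0.6   1.58 -0.    0.97 -0.33]
```

Run:
```python
from plant import *
from h import *
o=get_obs();rel(o,[563.3,-103.7,200],frame([0,.342,-.94],[1,0,0]))
```

```text
t [10.98 12.37  6.2 ] w [-1.55   0.273  0.275] rows needed 4.2 12.8
```

```bash
python3 -m creep '[{"tx":0,"ty":4,"tz":2,"wx":-0.12,"wy":0.02,"wz":0.02,"gripper":-1},{"tx":3,"ty":8,"tz":4,"wx":-0.24,"wy":0.04,"wz":0.04,"gripper":-1},{"tx":5,"ty":12.4,"tz":6.2,"wx":-0.36,"wy":0.06,"wz":0.06,"gripper":-1},{"tx":5,"ty":12.4,"tz":6.2,"wx":-0.48,"wy":0.08,"wz":0.08,"gripper":-1},{"tx":5,"ty":12.4,"tz":6.2,"wx":-0.6,"wy":0.1,"wz":0.1,"gripper":-1},{"tx":5,"ty":12.4,"tz":6.2,"wx":-0.72,"wy":0.13,"wz":0.13,"gripper":-1},{"tx":5,"ty":12.4,"tz":6.2,"wx":-0.84,"wy":0.15,"wz":0.15,"gripper":-1},{"tx":5,"ty":12.4,"tz":6.2,"wx":-0.96,"wy":0.17,"wz":0.17,"gripper":-1}]'
python3 - <<'E'
from plant import *
from h import *
o=get_obs();print(o["joint_positions"]);rel(o,[563.3,-103.7,200],frame([0,.342,-.94],[1,0,0]))
E
```

```text
time: 2.25
tool_pos: [563.2, -105.5, 259.7]
tcp_rot: [1.872, 1.338, 1.272]
contact_force: [0.3, -0.3, 0.3]
grip_width: 91.9
[-0.44786409  0.40744973  1.35617574  0.23250303  1.4173294   0.11174417]
t [ 5.85 -1.17  0.32] w [-0.587  0.103  0.103] rows needed 1.4 4.8
```

```bash
python3 -m creep '[{"tx":2,"ty":-0.4,"tz":0.1,"wx":-0.12,"wy":0.02,"wz":0.02,"gripper":-1},{"tx":4,"ty":-0.8,"tz":0.2,"wx":-0.24,"wy":0.04,"wz":0.04,"gripper":-1},{"tx":5.85,"ty":-1.17,"tz":0.32,"wx":-0.36,"wy":0.06,"wz":0.06,"gripper":-1},{"tx":5.85,"ty":-1.17,"tz":0.32,"wx":-0.48,"wy":0.08,"wz":0.08,"gripper":-1},{"tx":5.85,"ty":-1.17,"tz":0.32,"wx":-0.587,"wy":0.103,"wz":0.103,"gripper":-1},{"tx":5.85,"ty":-1.17,"tz":0.32,"wx":-0.587,"wy":0.103,"wz":0.103,"gripper":-1},{"tx":5.85,"ty":-1.17,"tz":0.32,"wx":-0.587,"wy":0.103,"wz":0.103,"gripper":-1}]'
python3 - <<'E'
from plant import *
from h import *
import cv2
o=get_obs();print(o["joint_positions"]);rel(o,[563.3,-103.7,200],frame([0,.342,-.94],[1,0,0]));rel(o,[563.3,-103.7,70],frame([0,.342,-.94],[1,0,0]))
for n in["scene","wrist"]:
    c=capture(n);cv2.imwrite(f"pics/{n}2.png",c["frame"][:,:,::-1]);pickle.dump(c,open(f"{n}2.pkl","wb"))
X=cloud(c);im=cv2.imread("pics/wrist2.png");hsv=cv2.cvtColor(im,cv2.COLOR_BGR2HSV)
m=(((hsv[...,0]<8)|(hsv[...,0]>172))&(hsv[...,1]>200)&(hsv[...,2]>120)).astype(np.uint8)
n,l,s,ce=cv2.connectedComponentsWithStats(m)
for i in range(1,n):
    if s[i,4]>80:
        P=X[l==i];top=P[P[:,2]>101];print(ce[i].round(),s[i,4],np.median(P,0).round(1),(top.mean(0).round(1) if len(top) else ''))
E
```

```text
time: 2.83
tool_pos: [563.7, -103.3, 200.0]
tcp_rot: [1.576, 1.223, 1.567]
contact_force: [-0.5, -0.1, -0.5]
grip_width: 91.7
[-0.48676228  0.51905589  1.37132283  0.30986011  1.42498896 -0.55024187]
t [-0.02 -0.03 -0.04] w [-0.009  0.001  0.001] rows needed 0.0 0.1
t [12.21 -4.46 -0.02] w [-0.009  0.001  0.001] rows needed 3.1 0.1
[277. 266.] 114 [ 562.9 -107.9  104.8] [ 562.9 -107.6  107. ]
[197. 338.] 166 [ 506.7 -157.5  104.3] [ 506.7 -157.5  104.3]
```

View pics/wrist2.png

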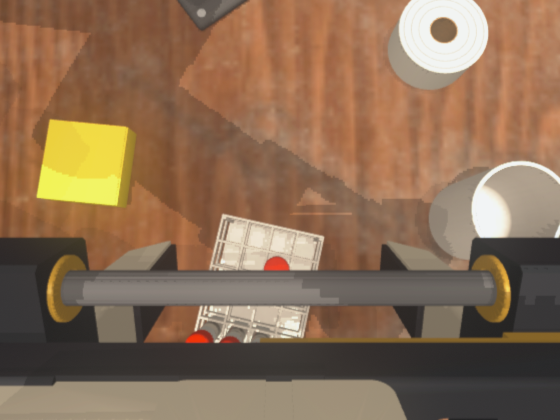

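View pics/scene2.png

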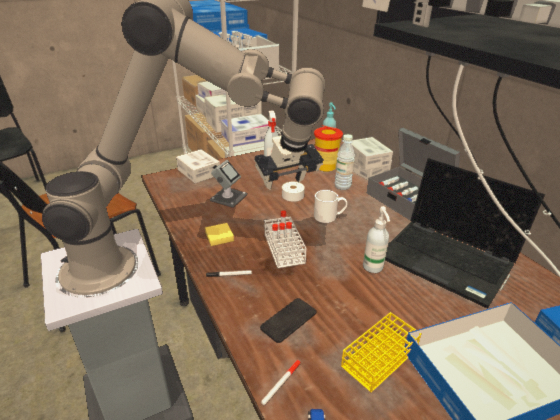

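```bash
python3 -m creep '[{"tx":3,"ty":-1.1,"tz":0,"wx":0,"wy":0,"wz":0,"gripper":-1},{"tx":6,"ty":-2.2,"tz":0,"wx":0,"wy":0,"wz":0,"gripper":-1},{"tx":8.5,"ty":-3.1,"tz":0,"wx":0,"wy":0,"wz":0,"gripper":-1},{"tx":10.3,"ty":-3.8,"tz":0,"wx":0,"wy":0,"wz":0,"gripper":-1},{"tx":11.4,"ty":-4.2,"tz":0,"wx":0,"wy":0,"wz":0,"gripper":-1},{"tx":12.2,"ty":-4.4,"tz":0,"wx":0,"wy":0,"wz":0,"gripper":-1},{"tx":12.2,"ty":-4.4,"tz":0,"wx":0,"wy":0,"wz":0,"gripper":-1}]'
python3 - <<'E'
from plant import *
from h import *
import cv2
o=get_obs();rel(o,[563.3,-102.5,70],frame([0,.342,-.94],[1,0,0]))
c=capture("scene");im=c["frame"][:,:,::-1]
cv2.imwrite("pics/d3.png",cv2.resize(im[140:280,210:370],None,fx=4,fy=4,interpolation=cv2.INTER_CUBIC))
E
```

```text
time: 3.52
tool_pos: [563.5, -100.9, 69.8]
tcp_rot: [1.577, 1.222, 1.573]
contact_force: [-1.0, -0.1, -0.4]
grip_width: 91.7
t [-0.07 -0.14 -0.02] w [-0.004 -0.001  0.   ] rows needed 0.0 0.0
```

View pics/d3.png

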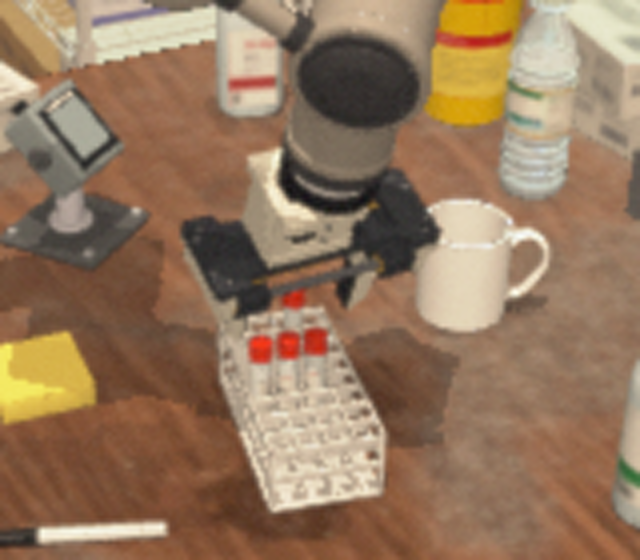

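The fingers straddle the single cap at (293,298) in the crop, and they are clear of the row and the mug. I'll correct the small offset and close.

```bash
python3 -m creep '[{"tx":-0.05,"ty":-0.15,"tz":0,"wx":0,"wy":0,"wz":0,"gripper":-0.5},{"tx":-0.05,"ty":-0.15,"tz":0,"wx":0,"wy":0,"wz":0,"gripper":0},{"tx":-0.05,"ty":-0.15,"tz":0,"wx":0,"wy":0,"wz":0,"gripper":0.4},{"tx":-0.05,"ty":-0.15,"tz":0,"wx":0,"wy":0,"wz":0,"gripper":1},{"tx":-0.05,"ty":-0.15,"tz":0,"wx":0,"wy":0,"wz":0,"gripper":1},{"tx":-0.05,"ty":-0.15,"tz":0,"wx":0,"wy":0,"wz":0,"gripper":1},{"tx":-0.05,"ty":-0.15,"tz":0,"wx":0,"wy":0,"wz":0,"gripper":1},{"tx":-0.05,"ty":-0.15,"tz":0,"wx":0,"wy":0,"wz":0,"gripper":1}]'
python3 -m creep '[{"tx":0,"ty":0,"tz":0,"wx":0,"wy":0,"wz":0,"gripper":1},{"tx":0,"ty":0,"tz":0,"wx":0,"wy":0,"wz":0,"gripper":1},{"tx":0,"ty":0,"tz":0,"wx":0,"wy":0,"wz":0,"gripper":1},{"tx":0,"ty":0,"tz":0,"wx":0,"wy":0,"wz":0,"gripper":1}]'
```

```text
time: 4.23
tool_pos: [563.9, -102.8, 70.6]
tcp_rot: [1.572, 1.223, 1.569]
contact_force: [0.3, -0.4, 0.1]
grip_width: 42.9
time: 4.57
tool_pos: [563.9, -102.9, 70.5]
tcp_rot: [1.572, 1.223, 1.57]
contact_force: [-0.2, -0.2, -0.5]
grip_width: 16.4
```

```bash
python3 -m creep '[{"tx":-0.94,"ty":0.34,"tz":0,"wx":0,"wy":0,"wz":0,"gripper":1},{"tx":-2.35,"ty":0.85,"tz":0,"wx":0,"wy":0,"wz":0,"gripper":1},{"tx":-3.76,"ty":1.37,"tz":0,"wx":0,"wy":0,"wz":0,"gripper":1},{"tx":-5.64,"ty":2.05,"tz":0,"wx":0,"wy":0,"wz":0,"gripper":1},{"tx":-7.52,"ty":2.74,"tz":0,"wx":0,"wy":0,"wz":0,"gripper":1},{"tx":-9.4,"ty":3.42,"tz":0,"wx":0,"wy":0,"wz":0,"gripper":1},{"tx":-11.28,"ty":4.1,"tz":0,"wx":0,"wy":0,"wz":0,"gripper":1},{"tx":-12.22,"ty":4.45,"tz":0,"wx":0,"wy":0,"wz":0,"gripper":1}]'
python3 -m creep '[{"tx":-0.94,"ty":0.34,"tz":0,"wx":0,"wy":0,"wz":0,"gripper":1},{"tx":-2.82,"ty":1.03,"tz":0,"wx":0,"wy":0,"wz":0,"gripper":1},{"tx":-4.23,"ty":1.54,"tz":0,"wx":0,"wy":0,"wz":0,"gripper":1},{"tx":-4.7,"ty":1.71,"tz":0,"wx":0,"wy":0,"wz":0,"gripper":1},{"tx":-4.7,"ty":1.71,"tz":0,"wx":0,"wy":0,"wz":0,"gripper":1},{"tx":-4.7,"ty":1.71,"tz":0,"wx":0,"wy":0,"wz":0,"gripper":1}]'
python3 - <<'E'
from plant import *
from h import *
import cv2
c=capture("scene");pickle.dump(c,open("scene4.pkl","wb"));im=c["frame"][:,:,::-1]
cv2.imwrite("pics/d4.png",cv2.resize(im[120:260,210:370],None,fx=4,fy=4,interpolation=cv2.INTER_CUBIC))
E
```

```text
time: 5.23
tool_pos: [564.8, -103.0, 203.9]
tcp_rot: [1.561, 1.224, 1.559]
contact_force: [0.4, -0.0, 0.2]
grip_width: 14.8
time: 5.73
tool_pos: [563.7, -102.6, 249.8]
tcp_rot: [1.575, 1.222, 1.573]
contact_force: [-0.4, -0.7, 0.3]
grip_width: 14.8
```

View pics/d4.png

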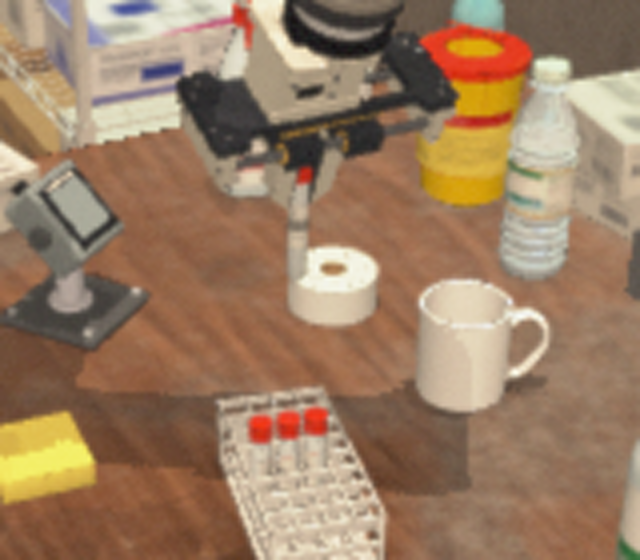

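```bash
cat > tgt.py <<'E'
from ik import *
d=np.array([.588,-.809,0]);z=np.array([0,0,1.]);xh=(z-d)/2**.5;zh=(z+d)/2**.5;yh=np.cross(zh,xh)
W=np.array([502,191,115.5])
t=R.from_rotvec(yh*np.radians(-20)).apply(-xh);MF=frame(t,-yh)
def tcp(out,g=39.4): return W+out*zh+g*xh+19*t
E
python3 - <<'E'
from plant import *
from tgt import *
s=pickle.load(open("scene4.pkl","rb"));o=get_obs()
T,p=tool(o);g=p-19*T[:,0];print("grasp pt",g,"expect px foot, label, top",proj(s,[g-[0,0,84.4],g-[0,0,39.4],g+[0,0,14.6]]).round(1))
for out in(130,50): print(out,tcp(out),[q.round(2) for q in ik(tcp(out),MF,300)]);rel(o,tcp(out),MF)
E
```

```text
grasp pt [ 563.56962446 -109.02298312  267.26054963] expect px foot, label, top [[284.4 189.3]
 [284.6 176.3]
 [284.9 160. ]]
130 [544.3909557  132.67638919 218.06320851] [array([ 0.32,  0.38,  1.58, -0.47,  1.09, -0.11])]
t [10.99 21.02 -1.97] w [-0.647 -0.031 -0.759] rows needed 5.7 8.0
50 [511.12865271 178.44034006 161.49466602] [array([ 0.42,  0.43,  1.67, -0.51,  1.01,  0.07])]
t [17.88 23.38 -5.3 ] w [-0.647 -0.031 -0.759] rows needed 7.2 8.0
```

```bash
python3 -m creep '[{"tx":1,"ty":2,"tz":-0.2,"wx":-0.07,"wy":0,"wz":-0.08,"gripper":1},{"tx":2.2,"ty":4.4,"tz":-0.4,"wx":-0.14,"wy":-0.01,"wz":-0.16,"gripper":1},{"tx":3.7,"ty":7,"tz":-0.7,"wx":-0.22,"wy":-0.01,"wz":-0.25,"gripper":1},{"tx":5.2,"ty":10,"tz":-1,"wx":-0.29,"wy":-0.01,"wz":-0.34,"gripper":1},{"tx":6.7,"ty":13,"tz":-1.2,"wx":-0.36,"wy":-0.02,"wz":-0.43,"gripper":1},{"tx":8.2,"ty":15.8,"tz":-1.5,"wx":-0.43,"wy":-0.02,"wz":-0.51,"gripper":1},{"tx":9.5,"ty":18.3,"tz":-1.7,"wx":-0.5,"wy":-0.02,"wz":-0.59,"gripper":1},{"tx":10.5,"ty":20.2,"tz":-1.9,"wx":-0.57,"wy":-0.03,"wz":-0.67,"gripper":1}]'
python3 - <<'E'
from plant import *
from tgt import *
o=get_obs();print(o["joint_positions"].round(2))
for out in(130,50): rel(o,tcp(out),MF)
E
```

```text
time: 6.45
tool_pos: [545.0, 125.6, 219.8]
tcp_rot: [-1.489, 1.218, -0.932]
contact_force: [0.4, 0.7, -0.9]
grip_width: 14.8
[ 0.27  0.36  1.57 -0.37  1.11 -0.13]
t [-0.04  0.66  0.32] w [-0.072  0.001 -0.084] rows needed 0.2 0.9
t [ 3.31  7.9  -0.22] w [-0.072  0.001 -0.084] rows needed 2.1 0.9
```

```bash
python3 -m creep '[{"tx":0,"ty":0.65,"tz":0.3,"wx":-0.07,"wy":0,"wz":-0.08,"gripper":1},{"tx":0,"ty":0.65,"tz":0.3,"wx":-0.07,"wy":0,"wz":-0.08,"gripper":1},{"tx":0,"ty":0.65,"tz":0.3,"wx":-0.07,"wy":0,"wz":-0.08,"gripper":1}]'
python3 - <<'E'
from plant import *
from tgt import *
import cv2
o=get_obs()
for out in(130,50): rel(o,tcp(out),MF)
for n in("scene","wrist"):
    c=capture(n);pickle.dump(c,open(n+"5.pkl","wb"));im=c["frame"][:,:,::-1];cv2.imwrite(f"pics/{n}5.png",im)
    if n=="scene":
        T,p=tool(o);g=p-19*T[:,0];a=xh;print(proj(c,[g-84.4*a,g+14.6*a]).round(1))
        cv2.imwrite("pics/d5.png",cv2.resize(im[110:230,190:330],None,fx=5,fy=5,interpolation=cv2.INTER_CUBIC))
E
```

```text
time: 6.7
tool_pos: [543.8, 131.1, 217.1]
tcp_rot: [-1.571, 1.144, -0.947]
contact_force: [-0.3, -0.3, 0.6]
grip_width: 14.8
t [-0.13  0.05  0.14] w [-0.005 -0.002 -0.009] rows needed 0.0 0.1
t [2.68 7.54 0.11] w [-0.005 -0.002 -0.009] rows needed 1.9 0.1
[[259.8 164.3]
 [241.4 141.5]]
```

View pics/d5.png

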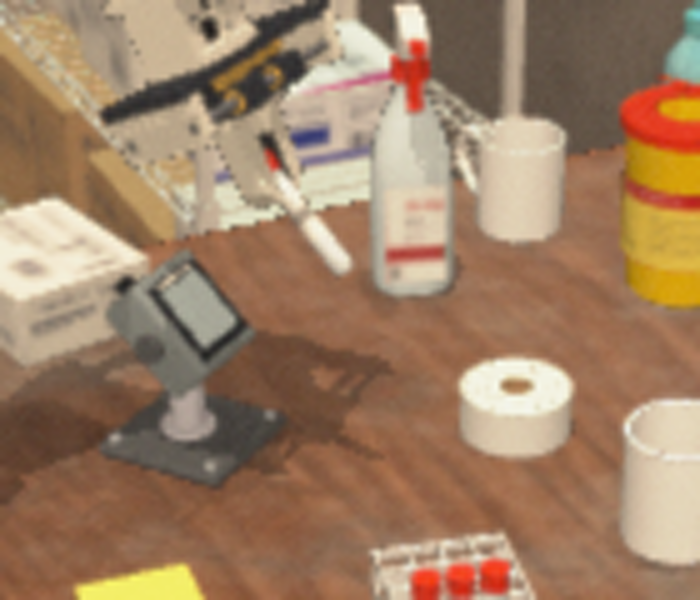

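View pics/wrist5.png

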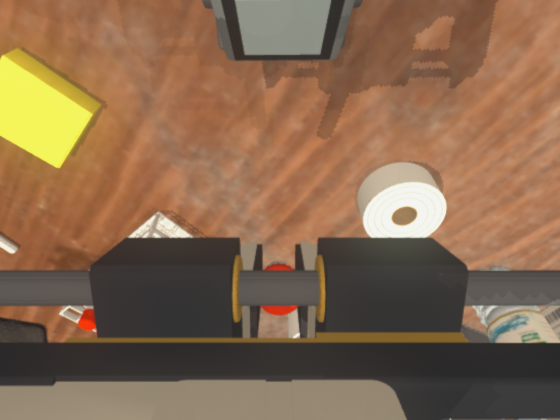

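The scene crop shows the tube, foot at (345,268) and cap at (270,150), running parallel to the window's slope. The wrist view has the window centred across at column 280, against a principal point at 278. Now I'll make the final approach.

```bash
python3 -m creep '[{"tx":0.5,"ty":1.4,"tz":0.02,"wx":0,"wy":0,"wz":0,"gripper":1},{"tx":1,"ty":2.9,"tz":0.04,"wx":0,"wy":0,"wz":0,"gripper":1},{"tx":1.5,"ty":4.3,"tz":0.06,"wx":0,"wy":0,"wz":0,"gripper":1},{"tx":2,"ty":5.6,"tz":0.08,"wx":0,"wy":0,"wz":0,"gripper":1},{"tx":2.4,"ty":6.7,"tz":0.1,"wx":0,"wy":0,"wz":0,"gripper":1},{"tx":2.7,"ty":7.5,"tz":0.1,"wx":0,"wy":0,"wz":0,"gripper":1},{"tx":2.7,"ty":7.5,"tz":0.1,"wx":0,"wy":0,"wz":0,"gripper":1},{"tx":2.7,"ty":7.5,"tz":0.1,"wx":0,"wy":0,"wz":0,"gripper":1}]'
python3 - <<'E'
from plant import *
from tgt import *
import cv2
o=get_obs();print(o["joint_positions"].round(2))
for out in(50,): rel(o,tcp(out),MF)
T,p=tool(o);g=p-19*T[:,0];a=R.from_rotvec(T[:,2]*np.radians(-20)).apply(-T[:,0]);a2=R.from_rotvec(T[:,2]*np.radians(20)).apply(-T[:,0])
a=max((a,a2),key=lambda v:v@xh);l=g-39.4*a-W
print("label head frame",l@xh,l@yh,l@zh,"angle",np.degrees(np.arccos(a@xh)))
for n in("scene","wrist"):
    c=capture(n);pickle.dump(c,open(n+"6.pkl","wb"));im=c["frame"][:,:,::-1];cv2.imwrite(f"pics/{n}6.png",im)
    if n=="scene":
        print(proj(c,[g-84.4*a,g-39.4*a,g+14.6*a]).round(1))
        cv2.imwrite("pics/d6.png",cv2.resize(im[125:225,180:300],None,fx=6,fy=6,interpolation=cv2.INTER_CUBIC))
E
```

```text
time: 7.47
tool_pos: [513.4, 175.9, 163.1]
tcp_rot: [-1.563, 1.141, -0.944]
contact_force: [-0.2, -0.3, -0.2]
grip_width: 14.7
[ 0.43  0.43  1.67 -0.5   1.01  0.07]
t [ 0.01  0.37 -0.04] w [-0.01  -0.001 -0.007] rows needed 0.1 0.1
label head frame -1.2537108786692222 -0.18809178600283868 53.3620908585435 angle nan
[[246.7 174.6]
 [238.7 164.6]
 [229.  152.5]]<stdin>:8: RuntimeWarning: invalid value encountered in arccos
```

View pics/d6.png

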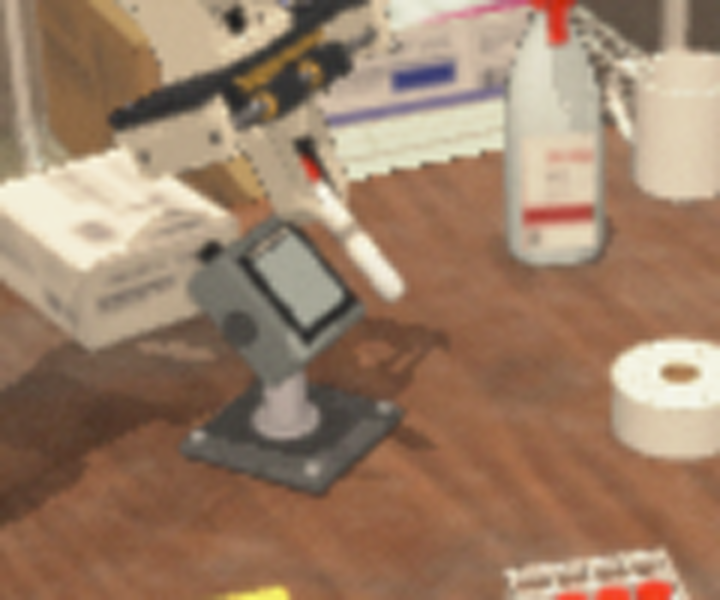

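View pics/wrist6.png

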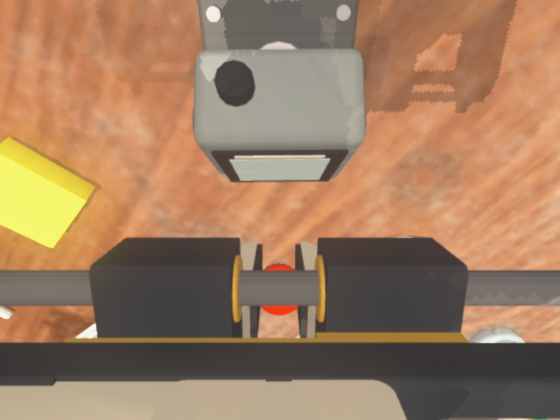

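View pics/scene6.png

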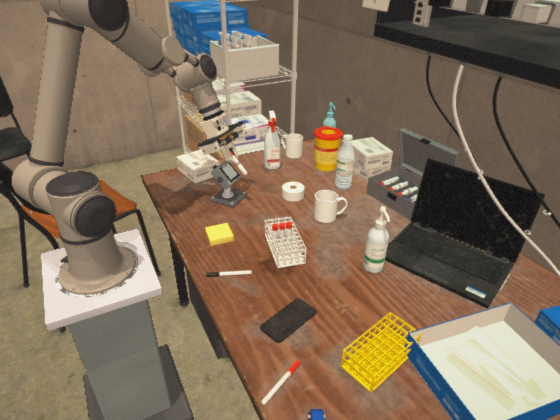

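The tube's foot is seen at scene pixel (246,174), against (247,175) predicted. It is parallel to the window and clear of the reader, and the rack and other items haven't moved. I'll settle and check that it's still.

```bash
python3 -m creep '[{"tx":0,"ty":0.1,"tz":0,"wx":0,"wy":0,"wz":0,"gripper":1},{"tx":0,"ty":0.1,"tz":0,"wx":0,"wy":0,"wz":0,"gripper":1},{"tx":0,"ty":0.1,"tz":0,"wx":0,"wy":0,"wz":0,"gripper":1},{"tx":0,"ty":0.1,"tz":0,"wx":0,"wy":0,"wz":0,"gripper":1},{"tx":0,"ty":0.1,"tz":0,"wx":0,"wy":0,"wz":0,"gripper":1},{"tx":0,"ty":0.1,"tz":0,"wx":0,"wy":0,"wz":0,"gripper":1},{"tx":0,"ty":0.1,"tz":0,"wx":0,"wy":0,"wz":0,"gripper":1},{"tx":0,"ty":0.1,"tz":0,"wx":0,"wy":0,"wz":0,"gripper":1}]'
python3 - <<'E'
from plant import *
from tgt import *
o=get_obs();T,p=tool(o);l=p-19*T[:,0]-39.4*xh-W;print(l@xh,l@yh,l@zh,abs(o["dq"]).max(),o["grip_width"])
print(close_job())
E
```

```text
time: 8.23
tool_pos: [512.3, 177.6, 162.5]
tcp_rot: [-1.563, 1.141, -0.943]
contact_force: [0.7, 0.5, -0.4]
grip_width: 14.9
-0.2482701502270143 -0.46000931223157565 51.79240094545562 0.0013190404571633927 14.874369909910707
the job is handed in; nothing more can be done
None
```

I gripped the lone tube just under its cap, drew it straight up out of the rack and presented it, cap up, to the reader's window. I handed the job in at 8.2 s with the tube still held there; no verdict is reported.

- **Position:** the label middle worked out at about x = 0, y = 0 and 52 mm out from the window. That comes from the arm's pose and my measured window pose, not from a direct sighting of the label.
- **Tilt:** the tube is parallel to the window's slope. Its foot appeared within about 1 pixel of the predicted place in the scene picture. My numeric angle check returned "nan" from rounding, so the tilt rests on that match.
- **At rest:** the joints were nearly still (0.001 rad/s at most), and the fingers were closed on the tube at 14.9 mm. That is about 1 mm under its nominal 16 mm.
- **Surroundings:** the last scene picture showed the tube clear of the reader. The rack was upright with its three tubes, and everything else looked unmoved. I judged that by eye, not by measurement.

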